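# Find the junction-box lid that rocks and press it home

## Robot

A 6-joint arm with a two-finger parallel gripper is mounted at the origin on a cart in front of the work surface, level with it; the furniture and walls round the work are solid. World frame = base frame: x ahead of the robot, y to its left, z up, the work surface at z = 0. Lengths are in m, angles in rad, forces in N, time in s.
With the tool pointing down it reaches from about 0.325 to 0.9 m from the base axis. Payload 6.1 kg.
Tool frame: the origin (TCP) lies midway between the tips of the shut fingers; the grasp point (between the pads) lies 19 mm behind it; z points along the fingers, y is the line along which they close (so a half turn about z gives the same grasp; the last joint's range is limited). The gripper opens to 85 mm and grips with 20 to 120 N. Pads are 22 mm wide; open, the fingers measure 114 mm over their backs; the gripper's body (76 mm by 85 mm) begins 54 mm behind the grasp point. The pads swing forward as they close: fully open they stand 13 mm farther back than shut.
Start: joints at [1.093, 0.22, 1.526, -0, 1.395, -0.126], TCP at [0.215, 0.587, 0.205] pointing down, gripper open.
Joint ranges: [-2.98, 2.98], [-0.91, 2.08], [0.09, 2.57], [-1.24, 4.39], [0.2, 2.65], [-2.68, 2.68]. Speed limits (rad/s): [2.57, 2.57, 3.01, 3.14, 3.14, 3.14].

## Interface

Orientations are given as [roll, pitch, yaw] about the fixed x, y, z axes, in that order (R = Rz(yaw) Ry(pitch) Rx(roll)).
In Python, from plant import movep, move_l, set_joints, gripper_to, hold, inverse_kinematics, observe, get_image, get_calibration, Unreachable, job_done gives the robot as it stands. Calls block until the motion is done:
- movep(position, orientation): joint-space move of the TCP to a pose.
- move_l(position, feed=0.15, rotation=None, max_force=None): straight line of the TCP; rotation=None keeps the orientation; feed is the mean speed in m/s. With max_force (N) it stops when the force on the tool has changed by that much, and returns True; else False.
- set_joints(angles): joint-space move.
- gripper_to(opening, f_grip=None): finger opening in m; f_grip is the grip in N (None keeps the last); returns when the fingers have stopped.
- hold(seconds).
- inverse_kinematics(position, orientation): joint angles nearest the present ones, or None.
- observe(): the state.
- get_image(name): name is "scene" or "top" or "wrist"; returns (picture, depth): 400x640x3 uint8, red, green, blue; 400x640 float32, m along the optical axis (not along the pixel's ray), 0 where there is no reading.
- get_calibration(name): a dict with "intrinsics" (3x3 intrinsics, pixels), "world_from_camera" (4x4, takes a point from camera to world coordinates). Camera axes: x right, y down, z forward; pixel columns grow to the right and rows downward; lengths in m; the calibration is good to about 2 mm. A picture is of the moment at which its call begins: read the wrist's pose just before it. get_calibration takes no time and is no camera call; for the wrist camera it gives the pose at the moment of the call.
A pose or a line that the arm cannot do raises Unreachable and nothing moves.
- job_done(): hands the job in; it is judged then, once.
The state is a dict: "time_s": time; "q": joint angles; "joint_velocities": joint speeds; "joint_torque": joint torques, N m; "eef_pos": TCP position; "tcp_rot": TCP orientation; "ft_force": force on the tool from outside, world axes, zero at the start; "torque": the same for the moment, N m; "opening": finger opening in m; "grasp_force": force on a finger pad.
Only numpy, scipy, OpenCV 4.12 (cv2) and the standard library are available. Lean on these libraries where they do the work, as an engineer would, in place of code of your own. Each camera call takes 0.05 s, during which the arm holds its last target. There are 200 camera calls.

## Task

Three of the four junction-box lids on the board are pushed home and tight; one is only perched on its stud and rocks when you press on it. Press the lids lightly near an edge with a fingertip to find the one that rocks, push that one down in the middle until it is fully home, and finish while still resting a fingertip lightly on that lid, to show which box it was. Pick nothing up, keep the lids on their boxes, and leave the tools beside the board where they lie.

Things in the scene. Friction and masses are not known exactly. Their poses are not given: they have to be found in the camera images.
- lid1: Grey square junction-box lid, 92 x 92 mm, one of four alike. Origin: centre of its flat top, about 67 mm above the bench; z up. Tops differ by some mm (stand-offs), so height does not tell. Loose lid: perched on a 20 mm square stud under its middle (marked by a small moulded disc), it tips under 1 N near an edge (about 0.12 rad, that edge 4 mm down, the far edge up) and falls back level. Tight lid: does not give.
- lid1_drop (a joint): How far the middle of lid1 has gone straight down from where it lay at the start, m; 0 at the start for every lid. Tight lid: stays under 0.001. Loose lid: pressed within 10 mm of the middle, its push-fit stud goes in at about 8 N, to its stop at 0.004, stays there and no longer tips; pressed near an edge it only tips.
- lid2: Grey square junction-box lid, 92 x 92 mm, one of four alike. Origin: centre of its flat top, about 67 mm above the bench; z up. Tops differ by some mm (stand-offs), so height does not tell. Loose lid: perched on a 20 mm square stud under its middle (marked by a small moulded disc), it tips under 1 N near an edge (about 0.12 rad, that edge 4 mm down, the far edge up) and falls back level. Tight lid: does not give.
- lid2_drop (a joint): How far the middle of lid2 has gone straight down from where it lay at the start, m; 0 at the start for every lid. Tight lid: stays under 0.001. Loose lid: pressed within 10 mm of the middle, its push-fit stud goes in at about 8 N, to its stop at 0.004, stays there and no longer tips; pressed near an edge it only tips.
- lid3: Grey square junction-box lid, 92 x 92 mm, one of four alike. Origin: centre of its flat top, about 67 mm above the bench; z up. Tops differ by some mm (stand-offs), so height does not tell. Loose lid: perched on a 20 mm square stud under its middle (marked by a small moulded disc), it tips under 1 N near an edge (about 0.12 rad, that edge 4 mm down, the far edge up) and falls back level. Tight lid: does not give.
- lid3_drop (a joint): How far the middle of lid3 has gone straight down from where it lay at the start, m; 0 at the start for every lid. Tight lid: stays under 0.001. Loose lid: pressed within 10 mm of the middle, its push-fit stud goes in at about 8 N, to its stop at 0.004, stays there and no longer tips; pressed near an edge it only tips.
- lid4: Grey square junction-box lid, 92 x 92 mm, one of four alike. Origin: centre of its flat top, about 67 mm above the bench; z up. Tops differ by some mm (stand-offs), so height does not tell. Loose lid: perched on a 20 mm square stud under its middle (marked by a small moulded disc), it tips under 1 N near an edge (about 0.12 rad, that edge 4 mm down, the far edge up) and falls back level. Tight lid: does not give.
- lid4_drop (a joint): How far the middle of lid4 has gone straight down from where it lay at the start, m; 0 at the start for every lid. Tight lid: stays under 0.001. Loose lid: pressed within 10 mm of the middle, its push-fit stud goes in at about 8 N, to its stop at 0.004, stays there and no longer tips; pressed near an edge it only tips.
- backboard: Plywood mounting board that carries the four boxes, 250 (x) x 290 (y) x 15 mm, fixed flat on the bench; origin at the centre of its underside, z up. The lids lie at x, y = +-58 mm, 116 mm from centre to centre, each lid's y axis along the board's y. A brass bar, 110 mm long and 17 mm high, runs along x at y = +132 mm.
- screwdriver: Bystander: screwdriver with a yellow handle, 193 mm long, 29 mm thick, lying on the bench to the left of the board. Origin under its middle, long axis y.
- tape_roll: Bystander: roll of black electrical tape, 58 mm across, 19 mm high, lying flat on the bench to the left of the board. Origin under its middle.
- pen: Bystander: marker pen, white with a green cap, 135 mm long, 17 mm thick, lying on the bench to the right of the board. Origin under its middle, long axis y.

How it is judged:
By the outcome, as a careful person would: the job done as asked, in the order asked, and still so for the second after the job is handed in, while the arm keeps its last pose, push and grip.
It also fails if it takes over 51 s, if anything falls off the work surface, if the arm or the gripper's body presses on something with over 40 N, if the wrist force passes 120 N, or if a joint passes its speed limit or range.

## Working session

There is one attempt and no reset: what is moved stays moved. The work goes in short steps, each a Python script; the robot and the scene stay as the last script left them, time stands still between calls to the robot, and variables do not carry over. Pictures are saved under pics/ and viewed, at most 10 in all, crops included, and the job is handed in when it is done.

```bash
mkdir -p pics
python3 - <<'E'
from plant import *
import cv2,numpy as np
for n in("top","scene"):
    im,d=get_image(n); cv2.imwrite(f"pics/{n}0.png",im[:,:,::-1]); np.savez(f"{n}0.npz",im=im,d=d)
    c=get_calibration(n); print(n,np.round(c["intrinsics"],1).tolist(),np.round(c["world_from_camera"],3).tolist())
s=observe();print(s["time_s"],s["tcp_rot"],s["ft_force"],s["opening"])
E
```

```text
top [[366.5, 0.0, 320.1], [0.0, 366.5, 196.0], [0.0, 0.0, 1.0]] [[-0.077, -0.975, 0.208, 0.272], [-0.997, 0.076, -0.015, 0.277], [-0.001, -0.208, -0.978, 0.893], [0.0, 0.0, 0.0, 1.0]]
scene [[501.0, 0.0, 328.7], [0.0, 501.0, 203.6], [0.0, 0.0, 1.0]] [[-0.572, -0.455, 0.683, -0.293], [-0.82, 0.333, -0.466, 0.779], [-0.016, -0.826, -0.563, 0.671], [0.0, 0.0, 0.0, 1.0]]
0.1 [-3.13983324e+00 -2.30014824e-04  2.78976717e+00] [-0.25948985 -0.26453096 -0.44100817] 0.08511386538394479
```

View pics/top0.png

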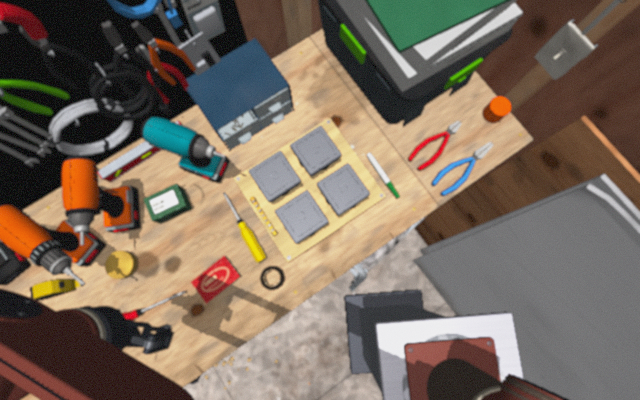

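View pics/scene0.png

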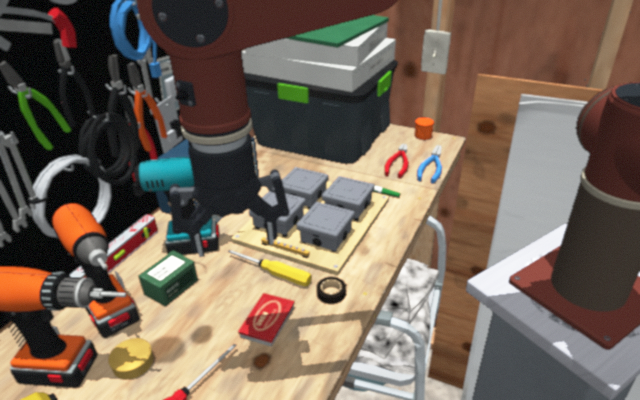

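The top view shows the four grey lids at pixels (274,176), (317,149), (301,217) and (343,189). The brass bar is at (263,215), with the screwdriver and tape to the left and the pen to the right. The scene view confirms this layout and shows the boxes standing on the board. Next I locate the lids in the top view with depth and mask.

```bash
cat > h.py <<'E'
import cv2,numpy as np
from plant import *
def cloud(d,c):
    K,T=c["intrinsics"],c["world_from_camera"]; v,u=np.indices(d.shape)
    p=np.stack([(u-K[0,2])/K[0,0]*d,(v-K[1,2])/K[1,1]*d,d],-1)
    return p@T[:3,:3].T+T[:3,3]
def lids(im,d,c):
    P=cloud(d,c); hsv=cv2.cvtColor(im,cv2.COLOR_RGB2HSV)
    m=(hsv[...,1]<70)&(P[...,2]>.058)&(P[...,2]<.078)&(d>0)
    m=cv2.morphologyEx(m.astype(np.uint8),cv2.MORPH_OPEN,np.ones((3,3)))
    n,l,s,_=cv2.connectedComponentsWithStats(m); out=[]
    for i in range(1,n):
        if s[i,4]<300: continue
        q=P[l==i]; z=np.median(q[:,2]); K,T=c["intrinsics"],c["world_from_camera"]
        v,u=np.nonzero(l==i); r=np.stack([(u-K[0,2])/K[0,0],(v-K[1,2])/K[1,1],np.ones(len(u))],-1)@T[:3,:3].T
        g=T[:3,3]+r*((z-T[2,3])/r[:,2])[:,None]
        rect=cv2.minAreaRect((g[:,:2]*1000).astype(np.float32))
        out.append((g[:,:2].mean(0),z,rect)); print(s[i,:5],np.round(g[:,:2].mean(0),4),round(float(z),4),np.round(q[:,2].std(),4),rect)
    return out
E
python3 - <<'E'
from h import *
for n in("top","scene"):
    f=np.load(n+"0.npz"); print(n); lids(f["im"],f["d"],get_calibration(n))
E
```

```text
top
[220 114  33  24 335] [0.6361 0.4526] 0.069 0.0027 ((637.1192016601562, 451.8056945800781), (25.96440315246582, 82.92313385009766), 29.75276756286621)
[ 291  127   50   48 1398] [0.5604 0.267 ] 0.0634 0.0016 ((560.7322998046875, 266.7508544921875), (92.17877197265625, 91.46275329589844), 29.358566284179688)
[ 249  152   52   50 1475] [0.5034 0.3671] 0.0659 0.0017 ((503.9067687988281, 367.18243408203125), (92.60641479492188, 91.32298278808594), 29.227928161621094)
[ 318  164   52   50 1504] [0.4603 0.2104] 0.0671 0.0016 ((460.2593688964844, 210.65362548828125), (91.48764038085938, 92.08148956298828), 29.356103897094727)
[ 276  191   52   52 1560] [0.4032 0.3111] 0.0655 0.0015 ((403.876220703125, 310.9606628417969), (91.2073974609375, 91.1709213256836), 29.356046676635742)
[555 199  85  99 779] [ 0.2833 -0.3458] 0.068 0.0057 ((286.6661376953125, -343.9574890136719), (265.9571533203125, 17.931785583496094), 31.518545150756836)
scene
[252 123 119  25 706] [0.7288 0.1351] 0.068 0.0055 ((741.5000610351562, 144.22964477539062), (337.8949890136719, 86.09054565429688), 40.951148986816406)
[... 233 characters left out ...]
272.1712646484375), (94.85713195800781, 98.09989929199219), 29.74374771118164)
[ 322  176   53   32 1070] [0.4523 0.2185] 0.0682 0.0026 ((453.63470458984375, 217.50494384765625), (95.67082214355469, 104.1031723022461), 29.88593101501465)
[277 194  29  30 346] [0.476  0.3497] 0.0666 0.0029 ((471.0636291503906, 352.3912048339844), (47.0366096496582, 107.27717590332031), 47.83926773071289)
[ 297  202   57   36 1294] [0.3968 0.318 ] 0.0667 0.0021 ((397.8529357910156, 316.964599609375), (94.94346618652344, 99.75338745117188), 29.38654136657715)
[574 274  58  19 454] [-0.0391  0.0471] 0.0685 0.0054 ((-41.40155792236328, 44.84950256347656), (91.92666625976562, 36.410911560058594), 38.7829475402832)
```

```bash
cat >> h.py <<'E'
L=np.array([[.4036,.3110,.0655],[.4603,.2105,.0671],[.5606,.2669,.0634],[.5037,.3671,.0659]])
C=L[:,:2].mean(0); a=np.radians(29.36); X=np.array([np.cos(a),np.sin(a)]); Y=np.array([-X[1],X[0]])
def st(): s=observe(); return np.round(s["time_s"],2),np.round(s["eef_pos"],4),np.round(s["ft_force"],2)
E
python3 - <<'E'
from h import *
q0=np.array(observe()["q"]); best=None
p=np.r_[L[0,:2]+33e-3*X,.12]
for k in range(-2,3):
    o=[np.pi,0,a+k*np.pi/2]; q=inverse_kinematics(p,o)
    if q is not None:
        c=np.abs(np.array(q)-q0).max(); print(k,c,np.round(q,2))
        if best is None or c<best[0]: best=(c,o)
gripper_to(0); print(st())
movep(p,best[1]); print(st(),best[1])
for i in range(4): hold(.05); print(st()[2])
z=L[0,2]
move_l([p[0],p[1],z+.008]); hold(.2); print(st())
print(move_l([p[0],p[1],z-.008],feed=.01,max_force=2),st()); hold(.2); print(st())
E
```

```text
-2 1.4548307044574045 [ 0.5   0.1   1.83  0.    1.21 -1.58]
0 1.6867619491323886 [ 0.5   0.1   1.83 -0.    1.21  1.56]
1 0.5905780014099902 [ 0.5   0.1   1.83 -0.    1.21 -0.01]
2 1.4548307044574045 [ 0.5   0.1   1.83  0.    1.21 -1.58]
(np.float64(0.87), array([0.2154, 0.5867, 0.2053]), array([-0.01,  0.17, -0.18]))
(np.float64(2.18), array([0.4323, 0.3282, 0.1205]), array([ 0.74,  0.63, -0.05])) [3.141592653589793, 0, np.float64(2.083224995180432)]
[0.14 0.07 0.16]
[1.41 0.23 0.3 ]
[-0.42 -0.93  0.31]
[0.15 0.19 0.29]
(np.float64(3.04), array([0.4333, 0.3278, 0.0749]), array([0.4 , 0.32, 0.28]))
False (np.float64(4.79), array([0.4324, 0.3272, 0.0576]), array([-0.71, -0.62, -0.56]))
(np.float64(4.99), array([0.4324, 0.3272, 0.0575]), array([-0.8 , -0.17, -0.89]))
```

Run:
```python
from h import *
s=observe();print(s["opening"],s["tcp_rot"],s["grasp_force"],s["torque"])
a_,_=get_image("scene"); b_,_=get_image("wrist")
cv2.imwrite("pics/p1.png",np.hstack([cv2.resize(a_[120:260,220:420],(560,392)),b_[4:396,:240]])[:,:,::-1])
cv2.imwrite("pics/w1.png",b_[:,:,::-1])
```

```text
3.7522989401878566e-05 [3.14154928e+00 8.86117127e-06 2.08323848e+00] 0.0 [-0.036589   -0.02490247  0.03899105]
```

View pics/p1.png

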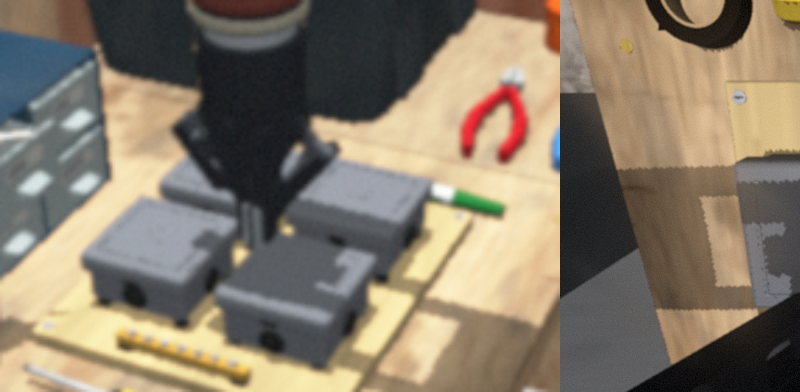

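View pics/w1.png

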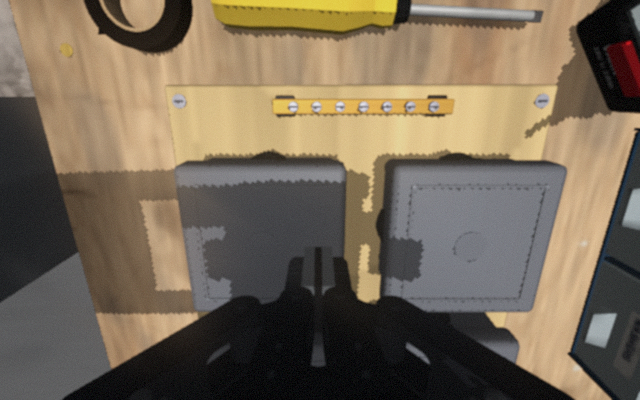

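Wrist view: the shut fingertips at (318,250) sit over the inner edge of the near lid, which spans columns 180–345. Its tilt can't be judged by eye, so I'll fit planes to the wrist depth.

```bash
cat >> h.py <<'E'
def tilt():
    c=get_calibration("wrist"); im,d=get_image("wrist"); P=cloud(d,c)[d>0]
    for i,l in enumerate(L):
        r=P[:,:2]-l[:2]; u=r@X; v=r@Y
        k=(abs(u)<.04)&(abs(v)<.04)&(P[:,2]>.05)&(P[:,2]<.08)
        if k.sum()<400: continue
        A=np.c_[u,v,np.ones(len(u))][k]; z=P[k,2]
        for _ in range(3):
            w=np.linalg.lstsq(A,z,rcond=None)[0]; e=abs(z-A@w); g=e<max(.003,2*np.median(e)); A,z=A[g],z[g]
        print("lid",i,"n",len(z),"slopes x,y",np.round(w[:2],3),"z",round(w[2],4),"rms",round(float(np.sqrt(np.mean((z-A@w)**2))),4))
E
python3 - <<'E'
from h import *
tilt(); print(st())
E
```

```text
lid 0 n 15667 slopes x,y [ 0.001 -0.001] z 0.0653 rms 0.0006
lid 3 n 18430 slopes x,y [ 0.002 -0.001] z 0.066 rms 0.0006
(np.float64(5.14), array([0.4323, 0.3272, 0.0575]), array([-0.54, -0.08, -0.34]))
```

Run:
```python
from h import *
c=get_calibration("wrist"); im,d=get_image("wrist"); P=cloud(d,c)
r=P[...,:2]-L[0,:2]; u=r@X*1e3; v=r@Y*1e3; z=P[...,2]*1e3
for row in (180,235,):
  print(row,[(x,round(u[row,x]),round(v[row,x]),round(z[row,x],1)) for x in range(170,420,10)])
print([(y,round(u[y,320]),round(v[y,320]),round(z[y,320],1),round(float(d[y,320]),3)) for y in range(215,330,6)])
T=np.linalg.inv(c["world_from_camera"]); 
p=T[:3,:3]@np.array(observe()["eef_pos"])+T[:3,3]; print(p,c["intrinsics"]@p/p[2], c["world_from_camera"])
```

```text
180 [(170, -75, 21, np.float64(0.5)), (180, -38, 38, np.float64(65.2)), (190, -33, 38, np.float64(65.3)), (200, -28, 38, np.float64(64.8)), (210, -22, 38, np.float64(65.7)), (220, -18, 37, np.float64(63.3)), (230, -12, 38, np.float64(65.4)), (240, -7, 38, np.float64(64.8)), (250, -2, 38, np.float64(64.9)), (260, 4, 38, np.float64(65.2)), (270, 9, 38, np.float64(65.4)), (280, 14, 38, np.float64(65.2)), (290, 19, 38, np.float64(64.5)), (300, 25, 38, np.float64(66.1)), (310, 30, 38, np.float64(65.7)), (320, 35, 38, np.float64(65.1)), (330, 40, 38, np.float64(65.2)), (340, 46, 38, np.float64(64.5)), (350, 56, 25, np.float64(14.3)), (360, 34, 80, np.float64(225.1)), (370, 70, 24, np.float64(13.1)), (380, 77, 25, np.float64(14.6)), (390, 73, 37, np.float64(60.4)), (400, 77, 38, np.float64(65.5)), (410, 82, 38, np.float64(65.0))]
235 [(170, -82, -24, np.float64(-1.1)), (180, -74, -24, np.float64(-1.3)), (190, -37, 6, np.float64(64.8)), (200, -31, 7, np.float64(65.7)), (210, -26, 6, np.float64(64.8)), (220, -20, 6, np.float64(64.4)), (230, -15, 6, np.float64(64.8)), (240, -9, 7, np.float64(6
[... 1011 characters left out ...]
np.float64(115.9), 0.126), (287, 35, 10, np.float64(119.9), 0.122), (293, 35, 7, np.float64(119.6), 0.123), (299, 35, 5, np.float64(121.1), 0.122), (305, 35, 1, np.float64(119.6), 0.125), (311, 35, -1, np.float64(120.4), 0.125), (317, 35, -4, np.float64(120.4), 0.126), (323, 35, -7, np.float64(119.7), 0.127), (329, 35, -10, np.float64(120.4), 0.128)]
[-0.00108512  0.02304724  0.1841382 ] [315.94360534 239.63516861   1.        ] [[ 8.70805197e-01  4.66430808e-01  1.55372487e-01  3.93953184e-01]
 [ 4.91627388e-01 -8.26754719e-01 -2.73457758e-01  3.97131170e-01]
 [ 9.05813862e-04  3.14513807e-01 -9.49252466e-01  2.25063923e-01]
 [ 0.00000000e+00  0.00000000e+00  0.00000000e+00  1.00000000e+00]]
```

Run:
```python
from h import *
c=get_calibration("scene"); T=np.linalg.inv(c["world_from_camera"])
s=observe(); e=np.array(s["eef_pos"]); print(e,s["time_s"])
def pr(w): p=T[:3,:3]@w+T[:3,3]; q=c["intrinsics"]@p/p[2]; return np.round(q[:2],1)
for z in(.0575,.0655,.075,.088,.1): print(z,pr(np.r_[e[:2],z]),pr(np.r_[e[:2]+.01*Y,z]))
im,d=get_image("scene"); P=cloud(d,c); r=P[...,:2]-L[0,:2]; u=r@X*1e3; v=r@Y*1e3
for y in range(180,216,3): print(y,[(x,round(u[y,x]),round(v[y,x]),round(P[y,x,2]*1e3)) for x in range(303,322,4)])
cv2.imwrite("pics/s2.png",cv2.resize(im[150:250,250:390],(784,560),interpolation=cv2.INTER_CUBIC)[:,:,::-1])
```

```text
[0.43236821 0.32718926 0.05751797] 5.1917
0.0575 [312.1 216.3] [309.9 218.8]
0.0655 [312.  213.2] [309.8 215.7]
0.075 [311.8 209.4] [309.6 212. ]
0.088 [311.6 204.3] [309.4 206.8]
0.1 [311.4 199.4] [309.2 201.9]
180 [(303, 40, 18, 155), (307, 36, 10, 152), (311, 23, 16, 158), (315, 16, 13, 158), (319, 15, -2, 150)]
183 [(303, 43, 14, 145), (307, 34, 14, 147), (311, 22, 19, 153), (315, 17, 12, 151), (319, 19, -8, 139)]
186 [(303, 44, 12, 136), (307, 33, 15, 141), (311, 26, 11, 141), (315, 17, 13, 145), (319, 13, 3, 139)]
189 [(303, 44, 14, 131), (307, 36, 11, 131), (311, 26, 13, 135), (315, 17, 13, 137), (319, 9, 12, 139)]
192 [(303, 89, -65, 64), (307, 38, 9, 122), (311, 25, 15, 129), (315, 18, 11, 129), (319, 9, 12, 132)]
195 [(303, 93, -71, 52), (307, 36, 12, 117), (311, 26, 14, 121), (315, 19, 9, 120), (319, 72, -109, 35)]
198 [(303, 76, -41, 66), (307, 36, 13, 110), (311, 27, 12, 113), (315, 21, 6, 111), (319, 17, -4, 106)]
201 [(303, 72, -33, 65), (307, 37, 11, 102), (311, 28, 11, 104), (315, 20, 8, 105), (319, 20, -8, 95)]
204 [(303, 71, -30, 59), (307, 38, 10, 94), (311, 27, 14, 99), (315, 22, 7, 96), (319, 34, -34, 67)]
207 [(303, 96, -74, 17), (307, 39, 10, 86), (311, 29, 11, 90), (315, 37, -22, 66), (319, 29, -24, 67)]
210 [(303, 75, -36, 39), (307, 82, -67, 16), (311, 39, -8, 67), (315, 31, -10, 68), (319, 24, -16, 66)]
213 [(303, 76, -37, 30), (307, 43, 4, 65), (311, 34, 3, 67), (315, 27, -2, 67), (319, 19, -5, 67)]
```

View pics/s2.png

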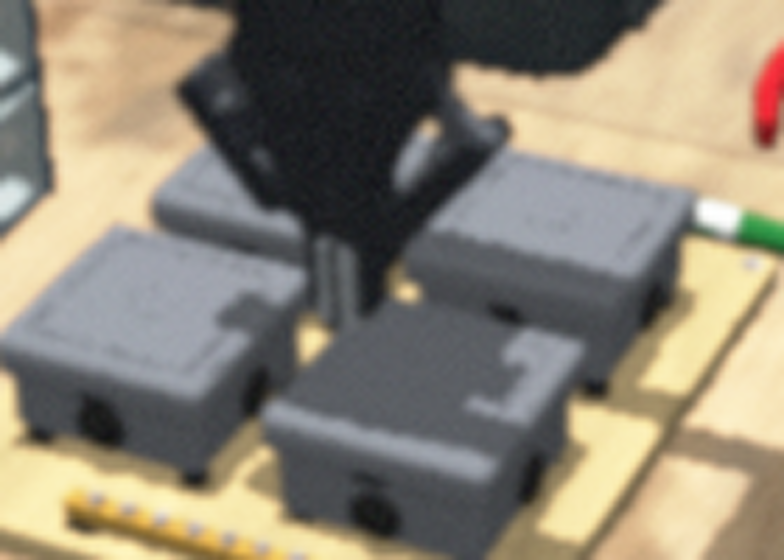

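The image shows the fingertips (784×560 crop, about (335,325)) hovering above the lid. Both cameras put the real finger ends at z≈0.086, about 28 mm above the reported TCP. I haven't touched anything yet, so I continue down carefully under a force limit.

```bash
cat >> h.py <<'E'
O=[np.pi,0,a+np.pi/2]
def probe(xy,z0,z1,f=2.5,feed=.008):
    for _ in range(3):
        r=move_l([xy[0],xy[1],z1],feed=feed,max_force=f); s=[]
        for _ in range(4): hold(.03); s.append(observe()["ft_force"])
        m=np.mean(s,0); print(r,st()[:2],"meanF",np.round(m,2))
        if not r or abs(m[2])>1.2: break
    return r
E
python3 - <<'E'
from h import *
p=L[0,:2]+33e-3*X
move_l([p[0],p[1],.046],feed=.04); hold(.15); print(st())
probe(p,0,.030); tilt()
E
```

```text
(np.float64(5.82), array([0.4325, 0.3272, 0.0461]), array([ 0.33, -0.22,  0.61]))
True (np.float64(7.06), array([0.4326, 0.3273, 0.0381])) meanF [-0.45 -0.31  4.96]
lid 0 n 17646 slopes x,y [-0.119 -0.001] z 0.0667 rms 0.0006
lid 3 n 21729 slopes x,y [ 0.002 -0.001] z 0.0659 rms 0.0006
```

Lid 0 tips 0.119 rad, so it's the loose one. Next: lift, check that it falls back level, then push in the middle.

Run:
```python
from h import *
p=L[0,:2]+33e-3*X
move_l([p[0],p[1],.052],feed=.05); tilt()
p=L[0,:2]
move_l([p[0],p[1],.052],feed=.06); move_l([p[0],p[1],.043],feed=.04); hold(.2); print(st())
print(move_l([p[0],p[1],.030],feed=.008,max_force=5),st())
print(move_l([p[0],p[1],.028],feed=.008,max_force=12),st()); hold(.15); print(st()); tilt()
```

```text
lid 0 n 16030 slopes x,y [ 0.001 -0.001] z 0.0653 rms 0.0006
lid 3 n 19275 slopes x,y [ 0.002 -0.001] z 0.0659 rms 0.0006
(np.float64(8.88), array([0.4037, 0.3111, 0.0431]), array([ 0.21,  0.  , -0.55]))
True (np.float64(9.55), array([0.4036, 0.311 , 0.04  ]), array([1.14, 0.24, 3.8 ]))
True (np.float64(10.27), array([0.4037, 0.311 , 0.0363]), array([-0.95, -0.55,  4.74]))
(np.float64(10.42), array([0.4037, 0.311 , 0.0363]), array([-0.57, -1.04,  5.25]))
lid 0 n 15133 slopes x,y [ 0.001 -0.   ] z 0.0613 rms 0.0006
lid 2 n 450 slopes x,y [ 0.005 -0.008] z 0.0637 rms 0.0006
lid 3 n 23164 slopes x,y [ 0.002 -0.001] z 0.066 rms 0.0006
```

Run:
```python
from h import *
p=L[0,:2]
print(move_l([p[0],p[1],.030],feed=.006,max_force=10),st()); hold(.2); print(st())
move_l([p[0],p[1],.042],feed=.03); hold(.3); tilt(); print(st())
print(move_l([p[0],p[1],.033],feed=.004,max_force=2))
for i in range(6): hold(.1); print(st())
tilt()
```

```text
True (np.float64(10.84), array([0.4036, 0.311 , 0.0362]), array([-1.45, -1.56,  4.94]))
(np.float64(11.04), array([0.4037, 0.311 , 0.0363]), array([-1.53, -0.07,  4.54]))
lid 0 n 14998 slopes x,y [ 0.001 -0.   ] z 0.0613 rms 0.0006
lid 2 n 595 slopes x,y [ 0.006 -0.007] z 0.0636 rms 0.0006
lid 3 n 22117 slopes x,y [ 0.002 -0.001] z 0.066 rms 0.0006
(np.float64(11.73), array([0.4035, 0.3109, 0.0419]), array([ 0.26, -0.52,  0.23]))
True
(np.float64(13.22), array([0.4036, 0.311 , 0.0363]), array([ 0.14, -0.42,  5.89]))
(np.float64(13.32), array([0.4036, 0.311 , 0.0362]), array([-0.1 , -0.7 ,  5.77]))
(np.float64(13.42), array([0.4036, 0.311 , 0.0363]), array([ 0.  , -0.25,  5.07]))
(np.float64(13.52), array([0.4036, 0.311 , 0.0362]), array([-0.43,  0.33,  5.27]))
(np.float64(13.62), array([0.4036, 0.311 , 0.0363]), array([-0.49,  0.09,  4.74]))
(np.float64(13.72), array([0.4036, 0.311 , 0.0362]), array([ 0.42, -0.62,  5.57]))
lid 0 n 15136 slopes x,y [ 0.002 -0.001] z 0.0613 rms 0.0006
lid 2 n 441 slopes x,y [0.013 0.002] z 0.0631 rms 0.0005
lid 3 n 23148 slopes x,y [ 0.002 -0.001] z 0.066 rms 0.0006
```

Run:
```python
from h import *
p=L[0,:2]; z=observe()["eef_pos"][2]
for i in range(10):
    move_l([p[0],p[1],z],feed=.01); F=[]
    for _ in range(10): hold(.03); F.append(observe()["ft_force"][2])
    f=np.mean(F); print(round(z,5),round(f,2),st()[:2])
    if 1.5<f<3.2: break
    z+= .0001 if f>3.2 else -.00005
hold(.5); F=[]
for _ in range(10): hold(.03); F.append(observe()["ft_force"][2])
f=np.mean(F);print(f); tilt()
if 1.2<f<4: job_done(); print("done")
```

```text
0.03628 1.99 (np.float64(14.37), array([0.4037, 0.311 , 0.0363]))
1.9194358557346074
lid 0 n 15168 slopes x,y [0.001 0.   ] z 0.0613 rms 0.0006
lid 2 n 432 slopes x,y [0.006 0.001] z 0.0633 rms 0.0005
lid 3 n 23171 slopes x,y [ 0.002 -0.001] z 0.066 rms 0.0006
the job is handed in; nothing more can be done
done
```

The loose lid was the one nearest the robot on the brass-bar side; it tipped 0.12 rad at its edge, I pushed it home (4.0 mm down, now level), and the job is handed in with a fingertip resting on it at about 2 N; it was the first lid I pressed, so I left the other three untouched.

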